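# Find the full paint carton by weight

### The job

One of the three identical closed cartons still holds its paints, the other two are as good as empty. Lift each carton in turn about 5 cm clear of the table to judge its weight, beginning with the one nearest the wooden tray and ending with the farthest, then set the full carton down flat in the tray. Leave the two empty cartons standing where they stood, keep every carton upright, and drop none.

Things in the scene. Friction and masses are not known exactly. Their poses are not given: they have to be found in the camera images.
- carton_a_mid (a point): The carton nearest the tray: closed stiff kraft-cardboard carton, white paper tape across the lid: 95 mm long (x) x 50 wide (y: grip across it) x 56 tall, upright, long side within 15 degrees of the robot's forward direction. Point: its centre, 28 mm up. Empty ones weigh 0.09 to 0.15 kg, the full one 0.36 to 0.56 kg; which one is full varies and cannot be seen.
- carton_b_mid (a point): The middle one of the three cartons: closed stiff kraft-cardboard carton, white paper tape across the lid: 95 mm long (x) x 50 wide (y: grip across it) x 56 tall, upright, long side within 15 degrees of the robot's forward direction. Point: its centre, 28 mm up. Weight: as the first carton.
- carton_c_mid (a point): The carton farthest from the tray: closed stiff kraft-cardboard carton, white paper tape across the lid: 95 mm long (x) x 50 wide (y: grip across it) x 56 tall, upright, long side within 15 degrees of the robot's forward direction. Point: its centre, 28 mm up. Weight: as the first carton.
- tray_in (a point): Shallow open brown wooden tray, fixed to the table left of the cartons (seen from the robot): outside 170 mm (x) x 130 (y) x 20 tall, walls and floor 6 mm, long side within 12 degrees of the robot's forward direction. Point: centre of its inner floor, z up. A carton fits in lengthwise with room to spare.

How it is judged:
By the outcome, as a careful person would: the job done as asked, in the order asked, and still so for the second after the job is handed in, with the robot touching nothing.
It also fails if it takes over 61 s, if anything falls off the work surface, if the arm or the gripper's body presses on something with over 40 N, if the wrist force passes 120 N, or if a joint passes its speed limit or range.

### The arm

A 6-joint arm with a two-finger parallel gripper is mounted at the origin on the work surface. World frame = base frame: x ahead of the robot, y to its left, z up, the work surface at z = 0. Lengths are in m, angles in degrees, forces in N, time in s.
With the tool pointing down it reaches from about 0.4 to 0.825 m from the base axis. Payload 7 kg.
Tool frame: the origin (TCP) lies midway between the tips of the shut fingers; the grasp point (between the pads) lies 19 mm behind it; z points along the fingers, y is the direction in which the jaws open and shut (so a half turn about z gives the same grasp; the last joint's range is limited). The gripper opens to 88 mm and grips with 3 to 60 N. Pads are 19 mm wide; open, the fingers measure 130 mm over their backs; the gripper's body (78 mm by 193 mm) begins 47 mm behind the grasp point.
Start: joints at [-50.472, 20.546, 0.682, 0, -70.136, -16.507], TCP at [0.264, -0.621, 0.227] pointing down, gripper open.
Joint ranges: [-176.03, 176.03], [-82.01, 121.73], [-58.28, 71.71], [-173.87, 95.51], [-174.79, -0.11], [-173.66, 173.66]. Speed limits (degrees/s): [136.94, 136.94, 172.46, 180, 180, 180].

### API

Orientations are given as [roll, pitch, yaw] about the fixed x, y, z axes, in that order (R = Rz(yaw) Ry(pitch) Rx(roll)).
In Python, from plant import ctrl gives the robot as it stands. The module is installed in compiled form; this text tells all that it offers.
- The arm moves only by the tool arm_command, never from a script. Its argument "targets" is a list that holds one entry, the list of rows, each a list of 7 numbers: the turn, a rotation vector about the world's x, y, z in rad, then the shift along the world's x, y, z in cm, then the opening, from 0 (shut) to 1 (fully open). A call has 1 to 8 rows; each row is the pose to reach, as a shift and turn from the pose commanded when the call began; what a row does not reach only later rows make up. A row lasts 1/12 s, in which the tool goes at most 41.7 mm and 7.16 degrees, less where a joint would pass 70% of its speed; a pose out of reach is approached as far as the arm can. A call with a gripper value outside its range is refused whole. The fingers move at their own pace and stop on an object; the grip force is fixed at half the most. Time passes only in rows, so rows that repeat a pose let the fingers close. It gives the time, the measured TCP pose, the force and the opening at its end, in the units of the state.
- ctrl.get_obs(): the state, without advancing time (a new reading comes with each control period).
- ctrl.snapshot(name): name is "scene" or "side" or "wrist"; returns the picture (420x560x3 uint8, blue, green, red); there is no depth.
- ctrl.camera_model(name): a dict with "K" (3x3 intrinsics, pixels), "xyz" and "rotation" of the camera in the world. Camera axes: x right, y up, looking along -z (the intrinsics and any distortion apply to the point x, -y, -z); pixel columns grow to the right and rows downward; lengths in m; the calibration is good to about 2 mm. A picture is of the moment at which its call begins: read the wrist's pose just before it. camera_model takes no time and is no camera call; for the wrist camera it gives the pose at the moment of the call.
- ctrl.close_job(): hands the job in, once; it reports no verdict.
The state is a dict: "clock": time; "joint_pos": joint angles; "qvel": joint speeds; "tau": joint torques, N m; "tool_pos": TCP position; "orientation": TCP orientation; "force": force on the tool from outside, world axes, zero at the start; "moment": the same for the moment, N m; "opening": finger opening in m.
Only numpy, scipy, OpenCV 4.12 (cv2) and the standard library are available. Lean on these libraries where they do the work, as an engineer would, in place of code of your own. Each camera call takes 0.05 s, during which the arm holds its last target. There are 200 camera calls.

## Working session

There is one attempt and no reset: what is moved stays moved. The work goes in short steps, Python scripts to look and compute and a tool call to move; the robot and the scene stay as the last step left them, time stands still between calls to the robot, and variables do not carry over. Pictures are saved under pics/ and viewed, about 8 in all and at most 12, crops included, and the job is handed in when it is done.

Besides the shell and the picture viewer there is one more tool, called as a command line: name --argument value ..., lists and objects as JSON in quotes. arm_command: Moves the arm, as the interface text tells. Its arguments: {"type":"object","properties":{"targets":{"type":"array","items":{"type":"array","items":{"type":"array","items":{"type":"number"}}}}},"required":["targets"]}

```bash
mkdir -p pics
cat > h.py <<'E'
import numpy as np, cv2
from plant import ctrl
def snap(n,f):
    m=ctrl.camera_model(n); im=ctrl.snapshot(n); cv2.imwrite('pics/'+f+'.png',im); return im,m
def ray(m,u,v,z):
    K=np.array(m['K']);R=np.array(m['rotation']);c=np.array(m['xyz'])
    d=np.linalg.solve(K,[u,v,1.]);d=R@np.array([d[0],-d[1],-d[2]])
    return c+d*(z-c[2])/d[2]
E
python3 - <<'E'
from h import *
a,m=snap('scene','scene');b,m2=snap('side','side')
cv2.imwrite('pics/both.png',cv2.resize(np.vstack([a,b]),None,fx=.71,fy=.71))
for x in(m,m2): print({k:np.round(v,3).tolist() if not isinstance(v,str) else v for k,v in x.items()})
print(ctrl.get_obs())
E
```

```text
{'K': [[476.422, 0.0, 286.814], [0.0, 476.422, 208.823], [0.0, 0.0, 1.0]], 'xyz': [1.067, -0.554, 0.637], 'rotation': [53.119, -0.756, 44.007]}
{'K': [[411.736, 0.0, 281.599], [0.0, 411.736, 207.983], [0.0, 0.0, 1.0]], 'xyz': [0.426, 0.719, 0.561], 'rotation': [53.894, -0.414, -172.029]}
{'clock': 0.1, 'joint_pos': array([-5.04720833e+01,  2.05870270e+01,  6.39704489e-01, -1.80009468e-02,
       -7.01358400e+01, -1.65064759e+01]), 'qvel': array([ 0.01848589, -0.05859616,  0.098559  ,  0.07802044,  0.00603329,
       -0.0086377 ]), 'tau': array([-1.01030222e-03, -5.84163165e+01,  2.93753386e+01,  7.01549068e+00,
        1.02046720e-02, -4.75706224e-05]), 'tool_pos': array([ 0.26377998, -0.62085486,  0.22572415]), 'orientation': array([ 1.79915456e+02, -7.40504995e-03, -1.56984683e+02]), 'force': array([-1.20606403, -0.65842691,  0.58919643]), 'moment': array([-0.00757079,  0.00678568,  0.02226994]), 'opening': 0.08768642241539937}
```

View pics/scene.png

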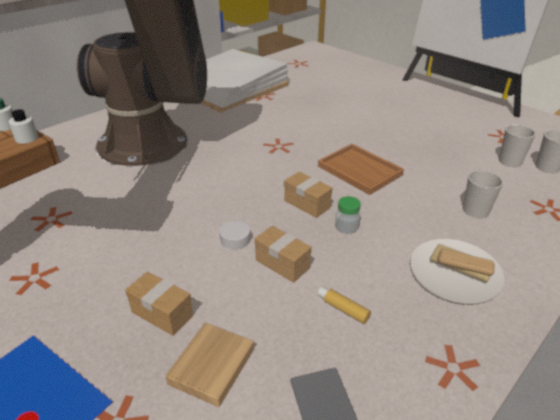

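View pics/side.png

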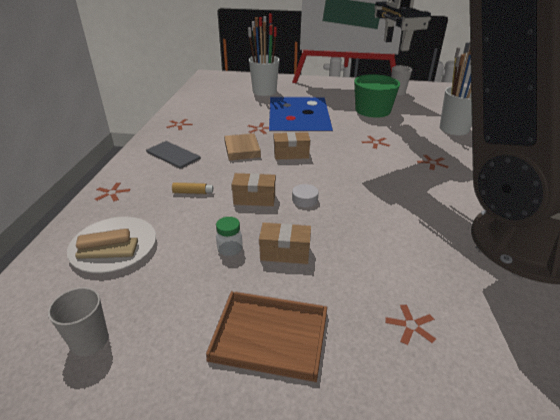

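The scene view shows cartons at about (307,194), (283,252) and (160,301), with the tray at (360,168). A jar at (348,215) and a white cap at (235,235) stand near the cartons.

```bash
cat >> h.py <<'E'
from scipy.spatial.transform import Rotation as Ro
_ray=ray
def ray(m,u,v,z):
    m=dict(m)
    m['rotation']=Ro.from_euler('xyz',m['rotation'],degrees=True).as_matrix()
    return _ray(m,u,v,z)
def blobs(im,amin=400):
    hsv=cv2.cvtColor(im,cv2.COLOR_BGR2HSV)
    k=cv2.inRange(hsv,(8,90,40),(22,255,255))
    k=cv2.morphologyEx(k,cv2.MORPH_CLOSE,np.ones((13,13)))
    cs,_=cv2.findContours(k,cv2.RETR_EXTERNAL,cv2.CHAIN_APPROX_NONE)
    return [cv2.convexHull(c) for c in cs if cv2.contourArea(c)>amin]
E
python3 - <<'E'
from h import *
for n in('scene','side'):
    im=cv2.imread(f'pics/{n}.png');m=ctrl.camera_model(n);big=im.copy()
    for c in blobs(im):
        p=cv2.approxPolyN(c,6,ensure_convex=True)[0] if len(c)>6 else c[:,0]
        x,y,w,h=cv2.boundingRect(c)
        if not(90<x+w/2<420 and y>120): continue
        print(n,(x,y,w,h))
        for u,v in p: print('  ',u,v,'z0',ray(m,u,v,0)[:2].round(3),'z56',ray(m,u,v,.056)[:2].round(3),'z20',ray(m,u,v,.02)[:2].round(3)); cv2.circle(big,(int(u),int(v)),1,(0,0,255),-1)
    cv2.imwrite(f'pics/{n}_c.png',cv2.resize(big[130:340,110:420] if n=='scene' else big[120:390,190:350],None,fx=2.2,fy=2.2,interpolation=cv2.INTER_CUBIC))
E
```

```text
scene (324, 289, 46, 34)
   361 305 z0 [ 0.772 -0.048] z56 [ 0.797 -0.093] z20 [ 0.781 -0.064]
   371 312 z0 [ 0.794 -0.049] z56 [ 0.818 -0.093] z20 [ 0.802 -0.065]
   365 323 z0 [ 0.801 -0.076] z56 [ 0.824 -0.118] z20 [ 0.809 -0.091]
   353 318 z0 [ 0.779 -0.081] z56 [ 0.805 -0.123] z20 [ 0.788 -0.096]
   322 299 z0 [ 0.713 -0.086] z56 [ 0.745 -0.127] z20 [ 0.725 -0.1  ]
   330 288 z0 [ 0.706 -0.055] z56 [ 0.738 -0.099] z20 [ 0.718 -0.071]
scene (126, 273, 127, 133)
   186 292 z0 [ 0.528 -0.245] z56 [ 0.576 -0.273] z20 [ 0.545 -0.255]
   255 344 z0 [ 0.7   -0.235] z56 [ 0.732 -0.263] z20 [ 0.711 -0.245]
   218 406 z0 [ 0.741 -0.346] z56 [ 0.769 -0.364] z20 [ 0.751 -0.352]
   169 384 z0 [ 0.661 -0.374] z56 [ 0.697 -0.39 ] z20 [ 0.674 -0.38 ]
   122 292 z0 [ 0.447 -0.326] z56 [ 0.501 -0.346] z20 [ 0.466 -0.333]
   147 272 z0 [ 0.435 -0.266] z56 [ 0.49  -0.292] z20 [ 0.455 -0.275]
scene (255, 227, 56, 54)
   310 246 z0 [0.603 0.005] z56 [ 0.644 -0.044] z20 [ 0.618 -0.012]
   309 266 z0 [ 0.641 -0.039] z56 [ 0.678 -0.084] z20 [ 0.654 -0.055]
   293 282 z0 [ 0.648 -0.092] z56 [ 0.685 -0.
[... 2898 characters left out ...]
0.293] z56 [ 0.483 -0.192] z20 [ 0.488 -0.257]
   293 158 z0 [ 0.53  -0.281] z56 [ 0.52  -0.181] z20 [ 0.527 -0.245]
   275 158 z0 [ 0.58  -0.274] z56 [ 0.565 -0.174] z20 [ 0.574 -0.238]
   274 133 z0 [ 0.607 -0.428] z56 [ 0.589 -0.314] z20 [ 0.6   -0.387]
side (225, 123, 43, 37)
   269 128 z0 [ 0.628 -0.461] z56 [ 0.608 -0.343] z20 [ 0.621 -0.419]
   259 156 z0 [ 0.626 -0.278] z56 [ 0.606 -0.178] z20 [ 0.619 -0.242]
   229 159 z0 [ 0.704 -0.249] z56 [ 0.677 -0.152] z20 [ 0.694 -0.214]
   224 136 z0 [ 0.753 -0.384] z56 [ 0.721 -0.274] z20 [ 0.742 -0.345]
   249 125 z0 [ 0.694 -0.473] z56 [ 0.668 -0.354] z20 [ 0.685 -0.43 ]
   262 123 z0 [ 0.656 -0.494] z56 [ 0.633 -0.373] z20 [ 0.648 -0.451]
```

View pics/scene_c.png

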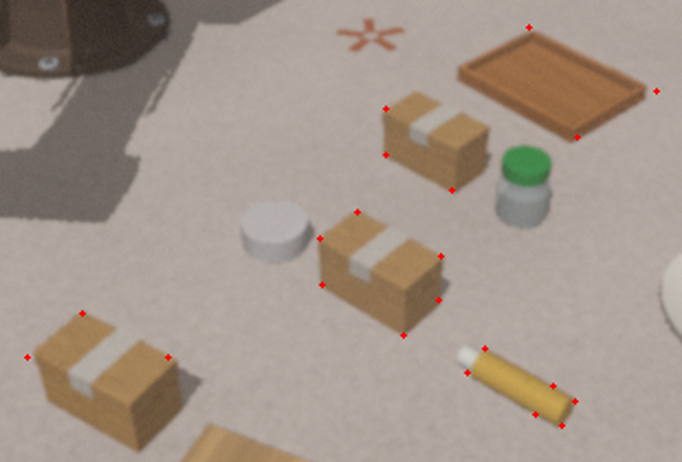

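Run:
```python
from h import *
m=ctrl.camera_model('scene');s=ctrl.camera_model('side')
for n,c,u,v,z in [('C top',m,126,291,.056),('C top',m,147,272,.056),('C top',m,192,293,.056),('C bot',m,131,314,0),('C bot',m,173,334.5,0),('C bot',m,192,313,0),
 ('tray',m,348.6,145,.02),('tray',m,403,171,.02),('tray',m,372,192,.02),('tray',m,318,163,.02),
 ('jar base',m,348,230,0),('jar top',m,348,205,.06),('jar base side',s,229,253,0),('jar top side',s,228,225,.06),('cap base',m,235,247,0)]:
    print(n,ray(c,u,v,z).round(3))
```

```text
C top [ 0.504 -0.34   0.056]
C top [ 0.49  -0.292  0.056]
C top [ 0.584 -0.267  0.056]
C bot [ 0.503 -0.342  0.   ]
C bot [ 0.59  -0.317 -0.   ]
C bot [ 0.575 -0.267  0.   ]
tray [0.422 0.36  0.02 ]
tray [0.595 0.352 0.02 ]
tray [0.594 0.226 0.02 ]
tray [0.425 0.234 0.02 ]
jar base [0.626 0.1   0.   ]
jar top [0.618 0.102 0.06 ]
jar base side [0.612 0.124 0.   ]
jar top side [0.614 0.11  0.06 ]
cap base [ 0.498 -0.103  0.   ]
```

arm_command --targets '[[[0,0,-0.02,2,2,0.5,1],[0,0,-0.04,4,5,1,1],[0,0,-0.08,6,8,1.5,1],[0,0,-0.12,8,11,2,1],[0,0,-0.16,10,14,2.5,1],[0,0,-0.2,12,17,3,1],[0,0,-0.24,14,20,3,1],[0,0,-0.28,16,23,3,1]]]'

```text
clock: 0.77
tool_pos: [0.4246, -0.3896, 0.2567]
orientation: [-180.0, 0.0, -173.1]
force: [0.7, -0.5, -0.7]
opening: 0.0875
```

arm_command --targets '[[[0,0,-0.01,1,3,0,1],[0,0,-0.02,2,6,0,1],[0,0,-0.03,3,9,0,1],[0,0,-0.04,4,12,0,1],[0,0,-0.05,4,15,0,1],[0,0,-0.06,5,18,0,1],[0,0,-0.07,5,21,0,1],[0,0,-0.07,6,25,0,1]]]'

```text
clock: 1.43
tool_pos: [0.4828, -0.1404, 0.2564]
orientation: [180.0, -0.0, -177.1]
force: [0.7, -0.5, -0.2]
opening: 0.0873
```

arm_command --targets '[[[0,0,0,1,3,0,1],[0,0,0,1,6,0,1],[0,0,0,2,10,0,1],[0,0,0,2,14,0,1],[0,0,0,2,18,0,1],[0,0,0,2,22,0,1],[0,0,0,2,25,0,1],[0,0,0,2,25,0,1]]]'

```text
clock: 2.1
tool_pos: [0.5039, 0.1131, 0.2561]
orientation: [180.0, -0.0, -176.8]
force: [0.6, 0.1, 0.6]
opening: 0.0878
```

Run:
```python
from h import *
o=ctrl.get_obs();print(o['tool_pos'],o['orientation'],o['joint_pos'].round(1),o['force'])
im,m=snap('wrist','w1');print(m)
```

```text
[0.50391739 0.11310138 0.25614105] [ 1.79974089e+02 -8.41092730e-03 -1.76825747e+02] [  34.4    4.4  -16.4   -0.   -69.2 -121.2] [0.60543756 0.08315963 0.57710355]
{'K': array([[360.60434686,   0.        , 276.96880826],
       [  0.        , 360.60434686, 212.2338159 ],
       [  0.        ,   0.        ,   1.        ]]), 'xyz': array([0.43526975, 0.10850051, 0.4147946 ]), 'rotation': array([-1.47101672e+01,  2.19080340e-02,  9.31925337e+01])}
```

View pics/w1.png

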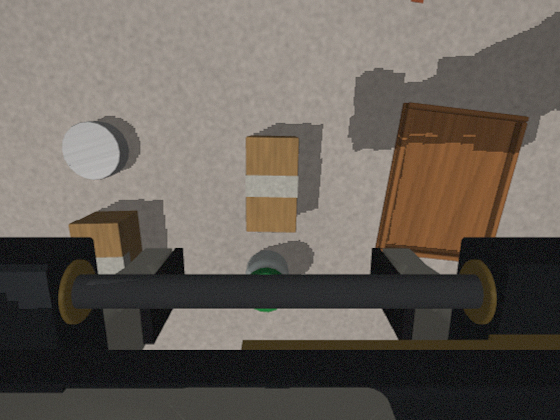

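```bash
cat >> h.py <<'E'
def rects(im,m,z,lo,hi,amin=800,k=15,roi=None):
    hsv=cv2.cvtColor(im,cv2.COLOR_BGR2HSV)
    q=cv2.morphologyEx(cv2.inRange(hsv,lo,hi),cv2.MORPH_CLOSE,np.ones((k,k)))
    if roi: t=np.zeros_like(q);x0,y0,x1,y1=roi;t[y0:y1,x0:x1]=q[y0:y1,x0:x1];q=t
    for c in cv2.findContours(q,cv2.RETR_EXTERNAL,cv2.CHAIN_APPROX_NONE)[0]:
        if cv2.contourArea(c)<amin: continue
        w=np.array([ray(m,u,v,z)[:2] for u,v in c[:,0]],np.float32)
        ctr,sz,a=cv2.minAreaRect(w)
        if sz[0]<sz[1]: a-=90
        print(cv2.boundingRect(c),'centre',np.round(ctr,4),'size',np.round(sz,4),'yaw',round((a+90)%180-90,1))
E
python3 - <<'E'
from h import *
im=cv2.imread('pics/w1.png');m=ctrl.camera_model('wrist')
print('carton');rects(im,m,.056,(8,60,60),(24,255,255),roi=(200,100,340,245))
print('tray');rects(im,m,.02,(3,80,20),(24,255,255),roi=(350,80,560,262))
for p in[(404,103),(525,117),(487,262),(379,246)]: print(p,ray(m,*p,.02).round(3))
E
```

```text
carton
(246, 197, 51, 36) centre [0.5316 0.1056] size [0.0372 0.0516] yaw -88.0
(246, 135, 53, 41) centre [0.4714 0.1035] size [0.0392 0.0515] yaw -88.0
tray
(376, 103, 153, 159) centre [0.4979 0.3038] size [0.1775 0.1582] yaw 3.2
(404, 103) [0.413 0.238 0.02 ]
(525, 117) [0.42  0.368 0.02 ]
(487, 262) [0.585 0.362 0.02 ]
(379, 246) [0.572 0.232 0.02 ]
```

arm_command --targets '[[[0,0,-0.02,-0.2,-0.5,-2,1],[0,0,-0.02,-0.2,-0.9,-5,1],[0,0,-0.02,-0.2,-0.9,-9,1],[0,0,-0.02,-0.2,-0.9,-13,1],[0,0,-0.02,-0.2,-0.9,-17,1],[0,0,-0.02,-0.2,-0.9,-20,1],[0,0,-0.02,-0.2,-0.9,-22,1],[0,0,-0.02,-0.2,-0.9,-23,1]]]'

```text
clock: 2.82
tool_pos: [0.5001, 0.0979, 0.0236]
orientation: [-179.9, -0.3, -178.3]
force: [-0.4, -0.1, -0.3]
opening: 0.0878
```

arm_command --targets '[[[0,0,0,0,0,-0.7,1],[0,0,0,0,0,-1.3,1],[0,0,0,0,0,-1.3,1],[0,0,0,0,0,-1.3,0.3],[0,0,0,0,0,-1.3,0.3],[0,0,0,0,0,-1.3,0.3],[0,0,0,0,0,-1.3,0.3],[0,0,0,0,0,-1.3,0.3]]]'

```text
clock: 3.48
tool_pos: [0.5024, 0.1001, 0.0142]
orientation: [180.0, 0.1, -178.2]
force: [-0.4, 0.8, 0.8]
opening: 0.0595
```

arm_command --targets '[[[0,0,0,0,0.3,0,0.3],[0,0,0,0,0.3,0,0.3],[0,0,0,0,0.3,0,0.3],[0,0,0,0,0.3,0,0.3],[0,0,0,0,0.3,0,0.3]]]'

```text
clock: 3.9
tool_pos: [0.5024, 0.1033, 0.0139]
orientation: [180.0, 0.1, -178.2]
force: [-2.2, 3.9, 4.6]
opening: 0.05
```

arm_command --targets '[[[0,0,0,0,0,0.5,0.3],[0,0,0,0,0,1.3,0.3],[0,0,0,0,0,2.3,0.3],[0,0,0,0,0,3.4,0.3],[0,0,0,0,0,4.4,0.3],[0,0,0,0,0,5.0,0.3],[0,0,0,0,0,5.3,0.3],[0,0,0,0,0,5.4,0.3]]]'

```text
clock: 4.57
tool_pos: [0.5022, 0.1029, 0.0684]
orientation: [180.0, 0.1, -178.2]
force: [0.5, 0.3, -0.8]
opening: 0.0498
```

arm_command --targets '[[[0,0,0,0,0,0,0.3],[0,0,0,0,0,0,0.3],[0,0,0,0,0,0,0.3],[0,0,0,0,0,0,0.3],[0,0,0,0,0,0,0.3]]]'

```text
clock: 4.98
tool_pos: [0.5017, 0.1026, 0.0672]
orientation: [-180.0, -0.0, -178.2]
force: [0.3, 1.1, -0.7]
opening: 0.0499
```

Run:
```python
from h import *
F=[]
for i in range(4):
    snap('side','sA'); o=ctrl.get_obs(); F.append(np.r_[o['force'],o['moment'],o['tau'][1:3]])
print(np.round(F,2)); print(o['tool_pos'],o['opening'],o['orientation'])
```

```text
[[ 5.200e-01  1.200e-01 -9.000e-01 -7.000e-02 -5.000e-02  4.000e-02
  -4.318e+01  2.181e+01]
 [ 1.100e+00 -1.000e+00 -8.400e-01 -4.000e-02 -3.000e-02  3.000e-02
  -4.315e+01  2.181e+01]
 [ 6.000e-02 -6.300e-01 -7.300e-01  2.000e-02 -2.000e-02 -0.000e+00
  -4.313e+01  2.182e+01]
 [ 9.800e-01  2.200e-01 -1.830e+00 -2.000e-02  1.000e-02  4.000e-02
  -4.311e+01  2.182e+01]]
[0.50189695 0.10276825 0.06743161] 0.050140944078453736 [-1.79993520e+02 -1.22298226e-02 -1.78177619e+02]
```

A weighs about 0.1 kg, so it is empty. I'll set it back.

arm_command --targets '[[[0,0,0,0,0,-1,0.3],[0,0,0,0,0,-2.2,0.3],[0,0,0,0,0,-3.4,0.3],[0,0,0,0,0,-4.3,0.3],[0,0,0,0,0,-4.8,0.3],[0,0,0,0,0,-5.1,0.3],[0,0,0,0,0,-5.3,0.3],[0,0,0,0,0,-5.4,0.3]]]'

```text
clock: 5.85
tool_pos: [0.5019, 0.1027, 0.0139]
orientation: [-180.0, -0.0, -178.2]
force: [-7.2, -0.9, 16.7]
opening: 0.0499
```

arm_command --targets '[[[0,0,0,0,0,0,0.3],[0,0,0,0,0,0,0.3],[0,0,0,0,0,0,1],[0,0,0,0,0,0,1],[0,0,0,0,0,0,1],[0,0,0,0,0,0,1],[0,0,0,0,0,0,1],[0,0,0,0,0,0,1]]]'

```text
clock: 6.52
tool_pos: [0.502, 0.1028, 0.0136]
orientation: [180.0, 0.0, -178.2]
force: [-0.4, 1.1, 0.9]
opening: 0.0838
```

arm_command --targets '[[[0,0,0,0,0,2,1],[0,0,0,0,0,5,1],[0,0,0,0,0,9,1],[0,0,0,1,-2,12,1],[0,0,0.01,3,-5,15,1],[0,0,0.02,5,-8,17,1],[0,0,0.03,7,-11,19,1],[0,0,0.04,9,-14,20,1]]]'

```text
clock: 7.18
tool_pos: [0.5933, -0.0383, 0.2168]
orientation: [180.0, 0.2, -175.8]
force: [1.1, 1.6, -0.5]
opening: 0.0875
```

arm_command --targets '[[[0,0,0,0.5,-2,0,1],[0,0,0,0.6,-3.3,0,1],[0,0,0,0.6,-3.3,0,1],[0,0,0,0.6,-3.3,0,1]]]'

```text
clock: 7.52
tool_pos: [0.5972, -0.0706, 0.2128]
orientation: [180.0, -0.1, -176.0]
force: [-0.5, -0.4, -0.4]
opening: 0.0876
```

Run:
```python
from h import *
o=ctrl.get_obs();print(o['tool_pos'],o['orientation'])
im,m=snap('wrist','w2')
rects(im,m,.056,(8,60,60),(24,255,255),roi=(180,80,370,245),k=31)
```

```text
[ 0.59716196 -0.07061359  0.21279923] [ 1.79988224e+02 -8.21690241e-02 -1.75977687e+02]
(246, 142, 60, 103) centre [ 0.5951 -0.0729] size [0.093  0.0522] yaw 4.2
```

View pics/w2.png

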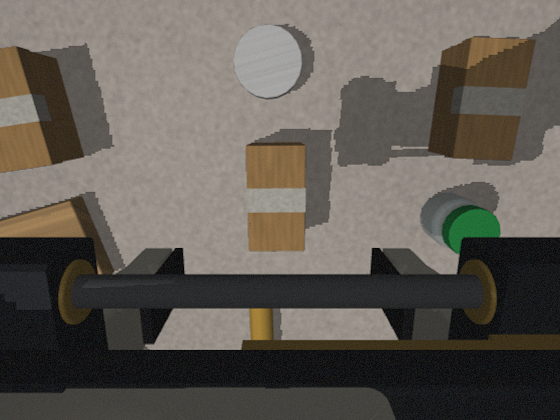

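arm_command --targets '[[[0,0,0,0,-0.2,-2,1],[0,0,0,0,-0.2,-5,1],[0,0,0,0,-0.2,-9,1],[0,0,0,0,-0.2,-13,1],[0,0,0,0,-0.2,-16,1],[0,0,0,0,-0.2,-18,1],[0,0,0,0,-0.2,-19.3,1],[0,0,0,0,-0.2,-19.9,1]]]'

```text
clock: 8.23
tool_pos: [0.5961, -0.071, 0.0121]
orientation: [-180.0, -0.2, -175.8]
force: [0.3, -0.2, 0.9]
opening: 0.0881
```

arm_command --targets '[[[0,0,0,0,0,0,1],[0,0,0,0,0,0,0.3],[0,0,0,0,0,0,0.3],[0,0,0,0,0,0,0.3],[0,0,0,0,0,0,0.3]]]'

```text
clock: 8.65
tool_pos: [0.5986, -0.072, 0.0157]
orientation: [180.0, 0.1, -175.9]
force: [0.2, 0.1, -0.8]
opening: 0.0664
```

arm_command --targets '[[[0,0,0,0,-0.1,0,0.3],[0,0,0,0,-0.1,0,0.3],[0,0,0,0,-0.1,0,0.3],[0,0,0,0,-0.1,0,0.3],[0,0,0,0,-0.1,0,0.3],[0,0,0,0,-0.1,0,0.3]]]'

```text
clock: 9.15
tool_pos: [0.5983, -0.0731, 0.015]
orientation: [180.0, 0.0, -175.9]
force: [-1.8, 2.0, 5.9]
opening: 0.0497
```

arm_command --targets '[[[0,0,0,0,0,0.5,0.3],[0,0,0,0,0,1.3,0.3],[0,0,0,0,0,2.3,0.3],[0,0,0,0,0,3.4,0.3],[0,0,0,0,0,4.4,0.3],[0,0,0,0,0,5.0,0.3],[0,0,0,0,0,5.3,0.3],[0,0,0,0,0,5.4,0.3]]]'

```text
clock: 9.82
tool_pos: [0.5983, -0.0731, 0.0696]
orientation: [180.0, 0.1, -175.9]
force: [-0.7, 1.1, -4.3]
opening: 0.0499
```

arm_command --targets '[[[0,0,0,0,0,0,0.3],[0,0,0,0,0,0,0.3],[0,0,0,0,0,0,0.3],[0,0,0,0,0,0,0.3],[0,0,0,0,0,0,0.3]]]'

```text
clock: 10.23
tool_pos: [0.5977, -0.0733, 0.0681]
orientation: [-180.0, -0.0, -175.9]
force: [-0.1, 0.1, -4.4]
opening: 0.0498
```

Run:
```python
from h import *
F=[]
for i in range(4):
    snap('side','sB'); o=ctrl.get_obs(); F.append(o['force'])
print(np.round(F,2)); print(o['tool_pos'],o['opening'],o['orientation'])
```

```text
[[ 0.27  0.19 -4.55]
 [ 0.01  1.05 -4.28]
 [-0.66  0.11 -3.82]
 [-0.03  0.52 -3.75]]
[ 0.59791504 -0.07324889  0.06842148] 0.04994105808458828 [-1.79997961e+02 -1.29322354e-02 -1.75888025e+02]
```

B weighs about 4.1 N (0.42 kg), so it is the full one. The task still asks for C to be lifted first, so I'll set B back and weigh C.

arm_command --targets '[[[0,0,0,0,0,-1,0.3],[0,0,0,0,0,-2.2,0.3],[0,0,0,0,0,-3.4,0.3],[0,0,0,0,0,-4.3,0.3],[0,0,0,0,0,-4.8,0.3],[0,0,0,0,0,-5.1,0.3],[0,0,0,0,0,-5.3,0.3],[0,0,0,0,0,-5.35,0.3]]]'

```text
clock: 11.1
tool_pos: [0.5982, -0.0732, 0.0152]
orientation: [-180.0, 0.0, -175.9]
force: [0.8, 0.1, -3.9]
opening: 0.05
```

arm_command --targets '[[[0,0,0,0,0,0,0.3],[0,0,0,0,0,0,0.3],[0,0,0,0,0,0,1],[0,0,0,0,0,0,1],[0,0,0,0,0,0,1],[0,0,0,0,0,0,1],[0,0,0,0,0,0,1],[0,0,0,0,0,0,1]]]'

```text
clock: 11.77
tool_pos: [0.5981, -0.0732, 0.0152]
orientation: [180.0, 0.0, -175.9]
force: [0.2, 0.1, 0.4]
opening: 0.0841
```

arm_command --targets '[[[0,0,0,0,0,2,1],[0,0,0,0,0,5,1],[0,0,0,0,0,9,1],[0,0,0.03,-1,-3,12,1],[0,0,0.06,-2,-6,15,1],[0,0,0.09,-3,-9,17,1],[0,0,0.12,-4,-12,19,1],[0,0,0.15,-5,-15,20,1]]]'

```text
clock: 12.43
tool_pos: [0.5483, -0.2248, 0.2185]
orientation: [-179.9, 0.2, -167.2]
force: [0.5, 0.1, -0.4]
opening: 0.0874
```

arm_command --targets '[[[0,0,0.03,-0.5,-3,0,1],[0,0,0.04,-0.5,-6,0,1],[0,0,0.04,-0.5,-8,0,1],[0,0,0.04,-0.5,-8,0,1],[0,0,0.04,-0.5,-8,0,1],[0,0,0.04,-0.5,-8,0,1]]]'

```text
clock: 12.93
tool_pos: [0.5427, -0.3031, 0.2148]
orientation: [180.0, -0.0, -165.0]
force: [-0.4, -0.4, 0.7]
opening: 0.0878
```

Run:
```python
from h import *
o=ctrl.get_obs();print(o['tool_pos'],o['orientation'])
im,m=snap('wrist','w3')
rects(im,m,.056,(8,60,60),(24,255,255),roi=(180,80,370,260),k=31)
```

```text
[ 0.54271028 -0.30310809  0.21483751] [ 1.79978922e+02 -1.58703830e-02 -1.65032826e+02]
(247, 136, 63, 124) centre [ 0.5468 -0.3035] size [0.1144 0.0522] yaw 12.4
```

View pics/w3.png

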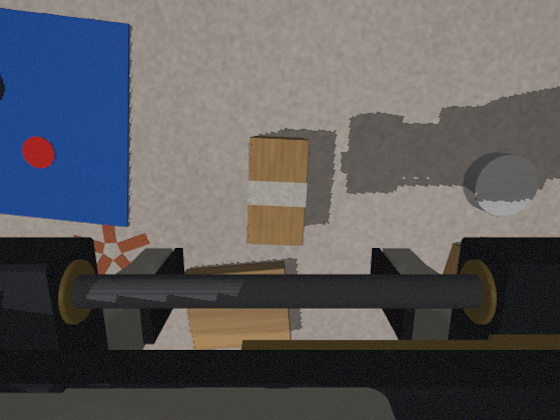

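Run:
```python
from h import *
im=cv2.imread('pics/w3.png');m=ctrl.camera_model('wrist')
rects(im,m,.056,(8,60,60),(24,255,255),roi=(180,80,370,248),k=31)
```

```text
(247, 136, 63, 112) centre [ 0.5412 -0.3044] size [0.1025 0.0522] yaw 12.5
```

arm_command --targets '[[[0,0,-0.04,-0.4,-0.2,-2,1],[0,0,-0.04,-0.4,-0.2,-5,1],[0,0,-0.04,-0.4,-0.2,-9,1],[0,0,-0.04,-0.4,-0.2,-13,1],[0,0,-0.04,-0.4,-0.2,-16,1],[0,0,-0.04,-0.4,-0.2,-18,1],[0,0,-0.04,-0.4,-0.2,-19.3,1],[0,0,-0.04,-0.4,-0.2,-20,1]]]'

```text
clock: 13.65
tool_pos: [0.5381, -0.3038, 0.0129]
orientation: [179.9, -0.2, -167.2]
force: [-0.2, 0.3, -0.5]
opening: 0.0877
```

arm_command --targets '[[[0,0,0,0,0,0,1],[0,0,0,0,0,0,0.3],[0,0,0,0,0,0,0.3],[0,0,0,0,0,0,0.3],[0,0,0,0,0,0,0.3]]]'

```text
clock: 14.07
tool_pos: [0.5397, -0.3053, 0.0163]
orientation: [-179.9, 0.1, -167.3]
force: [-0.8, 0.4, 0.8]
opening: 0.0663
```

arm_command --targets '[[[0,0,0,0,0,0,0.3],[0,0,0,0,0,0,0.3],[0,0,0,0,0,0,0.3],[0,0,0,0,0,0,0.3],[0,0,0,0,0,0,0.3],[0,0,0,0,0,0,0.3]]]'

```text
clock: 14.57
tool_pos: [0.539, -0.3053, 0.0155]
orientation: [-180.0, 0.0, -167.3]
force: [-1.4, 1.2, 5.7]
opening: 0.0498
```

arm_command --targets '[[[0,0,0,0,0,0.5,0.3],[0,0,0,0,0,1.3,0.3],[0,0,0,0,0,2.3,0.3],[0,0,0,0,0,3.4,0.3],[0,0,0,0,0,4.4,0.3],[0,0,0,0,0,5.0,0.3],[0,0,0,0,0,5.3,0.3],[0,0,0,0,0,5.4,0.3]]]'

```text
clock: 15.23
tool_pos: [0.5393, -0.3053, 0.0701]
orientation: [-180.0, 0.1, -167.3]
force: [-0.1, 0.7, -1.7]
opening: 0.0498
```

arm_command --targets '[[[0,0,0,0,0,0,0.3],[0,0,0,0,0,0,0.3],[0,0,0,0,0,0,0.3],[0,0,0,0,0,0,0.3],[0,0,0,0,0,0,0.3]]]'

```text
clock: 15.65
tool_pos: [0.5387, -0.3052, 0.0686]
orientation: [180.0, -0.0, -167.3]
force: [0.3, 1.1, -0.7]
opening: 0.0497
```

Run:
```python
from h import *
F=[]
for i in range(4):
    snap('scene','sC'); o=ctrl.get_obs(); F.append(o['force'])
print(np.round(F,2)); print(o['tool_pos'],o['opening'],o['orientation'])
```

```text
[[-0.53 -0.33 -2.12]
 [-0.45  0.37 -1.62]
 [-0.57 -1.5  -1.78]
 [-0.93  0.62 -1.19]]
[ 0.53888508 -0.30521872  0.06891481] 0.050058053599216945 [ 1.79993094e+02 -1.45448438e-02 -1.67291133e+02]
```

C weighs about 1.5 N, so it is empty. I'll set it back and return to B.

arm_command --targets '[[[0,0,0,0,0,-1,0.3],[0,0,0,0,0,-2.2,0.3],[0,0,0,0,0,-3.4,0.3],[0,0,0,0,0,-4.3,0.3],[0,0,0,0,0,-4.8,0.3],[0,0,0,0,0,-5.1,0.3],[0,0,0,0,0,-5.3,0.3],[0,0,0,0,0,-5.4,0.3]]]'

```text
clock: 16.52
tool_pos: [0.5387, -0.3053, 0.0155]
orientation: [-180.0, -0.0, -167.3]
force: [-5.6, 3.8, 12.7]
opening: 0.0501
```

arm_command --targets '[[[0,0,0,0,0,0,0.3],[0,0,0,0,0,0,0.3],[0,0,0,0,0,0,1],[0,0,0,0,0,0,1],[0,0,0,0,0,0,1],[0,0,0,0,0,0,1],[0,0,0,0,0,0,1],[0,0,0,0,0,0,1]]]'

```text
clock: 17.18
tool_pos: [0.539, -0.3052, 0.0151]
orientation: [-180.0, 0.0, -167.3]
force: [-0.2, 0.3, 0.5]
opening: 0.0842
```

arm_command --targets '[[[0,0,0,0,0,2,1],[0,0,0,0,0,5,1],[0,0,0,0,0,9,1],[0,0,-0.03,1,3,12,1],[0,0,-0.06,2,6,15,1],[0,0,-0.09,3,9,17,1],[0,0,-0.12,4,12,19,1],[0,0,-0.15,5,15,20,1]]]'

```text
clock: 17.85
tool_pos: [0.5902, -0.154, 0.2186]
orientation: [-180.0, 0.2, -176.0]
force: [0.8, -0.5, 0.3]
opening: 0.0877
```

arm_command --targets '[[[0,0,0,0.5,3,0,1],[0,0,0,0.9,6,0,1],[0,0,0,0.9,8.2,0,1],[0,0,0,0.9,8.2,0,1],[0,0,0,0.9,8.2,0,1],[0,0,0,0.9,8.2,0,1]]]'

```text
clock: 18.35
tool_pos: [0.5979, -0.0733, 0.2151]
orientation: [-180.0, -0.0, -175.9]
force: [0.1, -0.7, 0.8]
opening: 0.0875
```

Run:
```python
from h import *
o=ctrl.get_obs();print(o['tool_pos'],o['orientation'],o['joint_pos'].round(1))
im,m=snap('wrist','w4')
rects(im,m,.056,(8,60,60),(24,255,255),roi=(180,80,370,260),k=31)
```

```text
[ 0.59785993 -0.07327018  0.21505851] [-1.79994259e+02 -5.84318307e-03 -1.75853700e+02] [ 11.6  14.2  -9.8   0.  -66.  -97.4]
(248, 141, 60, 109) centre [ 0.5985 -0.074 ] size [0.0994 0.0521] yaw 4.1
```

arm_command --targets '[[[0,0,0,0,0,-2,1],[0,0,0,0,0,-5,1],[0,0,0,0,0,-9,1],[0,0,0,0,0,-13,1],[0,0,0,0,0,-16,1],[0,0,0,0,0,-18,1],[0,0,0,0,0,-19.3,1],[0,0,0,0,0,-20,1]]]'

```text
clock: 19.07
tool_pos: [0.5965, -0.0746, 0.0126]
orientation: [-180.0, -0.2, -176.0]
force: [-0.5, -0.6, 0.2]
opening: 0.0877
```

arm_command --targets '[[[0,0,0,0,0,0,1],[0,0,0,0,0,0,0.3],[0,0,0,0,0,0,0.3],[0,0,0,0,0,0,0.3],[0,0,0,0,0,0,0.3],[0,0,0,0,0,0,0.3],[0,0,0,0,0,0,0.3],[0,0,0,0,0,0,0.3]]]'

```text
clock: 19.73
tool_pos: [0.5981, -0.0731, 0.0155]
orientation: [180.0, 0.0, -175.9]
force: [-0.5, 0.9, 3.4]
opening: 0.0499
```

arm_command --targets '[[[0,0,0,0,0,0,0.3],[0,0,0,0,0,0,0.3],[0,0,0,0,0,0,0.3],[0,0,0,0,0,0,0.3]]]'

```text
clock: 20.07
tool_pos: [0.5981, -0.0731, 0.0155]
orientation: [180.0, 0.0, -175.9]
force: [-2.5, 1.3, 5.4]
opening: 0.0498
```

arm_command --targets '[[[0,0,0,0,0,0.5,0.3],[0,0,0,0,0,1.5,0.3],[0,0,0,0,0,3.5,0.3],[0,0,0,0,0,6,0.3],[0,0,0,0,0,9,0.3],[0,0,0,0,0,11.5,0.3],[0,0,0,0,0,13,0.3],[0,0,0,0,0,14,0.3]]]'

```text
clock: 20.73
tool_pos: [0.5984, -0.0732, 0.1577]
orientation: [180.0, 0.1, -175.9]
force: [0.0, -0.2, -4.0]
opening: 0.0503
```

arm_command --targets '[[[0,0,-0.01,-0.5,1,0.5,0.3],[0,0,-0.02,-1,2.5,1,0.3],[0,0,-0.03,-1.5,5,1.5,0.3],[0,0,-0.04,-2,7.5,2,0.3],[0,0,-0.05,-3,10,2,0.3],[0,0,-0.06,-4,12.5,2,0.3],[0,0,-0.07,-5,15,2,0.3],[0,0,-0.08,-6,17.5,2,0.3]]]'

```text
clock: 21.4
tool_pos: [0.5365, 0.1025, 0.1744]
orientation: [-180.0, -0.1, 179.5]
force: [-0.1, -0.9, -4.5]
opening: 0.0496
```

arm_command --targets '[[[0,0,-0.01,-1,2.5,0,0.3],[0,0,-0.02,-2,5,0,0.3],[0,0,-0.03,-2.5,7.5,0,0.3],[0,0,-0.04,-3,10,0,0.3],[0,0,-0.04,-3.5,12.5,0,0.3],[0,0,-0.04,-3.8,15,0,0.3],[0,0,-0.04,-3.8,17,0,0.3],[0,0,-0.04,-3.8,18.5,0,0.3]]]'

```text
clock: 22.07
tool_pos: [0.4992, 0.2882, 0.1745]
orientation: [-180.0, -0.1, 177.3]
force: [-0.1, 0.1, -4.4]
opening: 0.0499
```

arm_command --targets '[[[0,0,0,0,0.8,0,0.3],[0,0,0,0,1.2,0,0.3],[0,0,0,0,1.2,0,0.3],[0,0,0,0,1.2,0,0.3],[0,0,0,0,1.2,0,0.3]]]'

```text
clock: 22.48
tool_pos: [0.4999, 0.2977, 0.175]
orientation: [-180.0, -0.0, 177.2]
force: [-0.5, 0.1, -4.6]
opening: 0.0499
```

Run:
```python
from h import *
o=ctrl.get_obs();print(o['tool_pos'],o['orientation'],o['joint_pos'].round(1),o['force'])
im,m=snap('wrist','w5');print(m['xyz'],m['rotation']);s,_=snap('side','s5')
cv2.imwrite('pics/w5s.png',cv2.resize(np.hstack([im,s]),None,fx=.71,fy=.71))
```

```text
[0.49991321 0.29774556 0.17496462] [-1.79976106e+02 -2.29446968e-02  1.77185942e+02] [  50.    14.1  -15.5   -0.   -60.4 -142.8] [-0.4604873   0.1313736  -4.59246298]
[0.43128988 0.30036701 0.33365568] [-1.47009693e+01  6.79268848e-02  8.72070431e+01]
```

View pics/w5s.png

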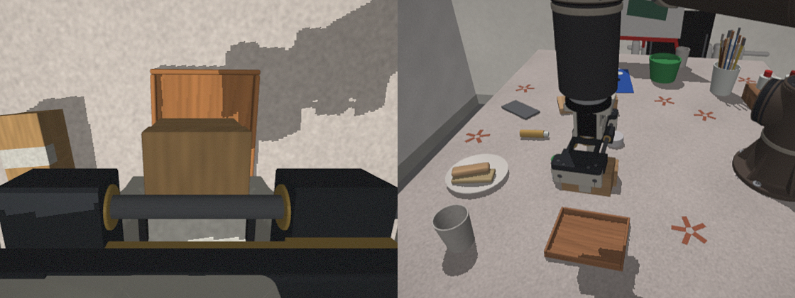

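The wrist view shows the tray's robot-side rim at full-resolution corners of about (213,99) and (366,99), behind the held carton.

Run:
```python
from h import *
m=ctrl.camera_model('wrist');im=cv2.imread('pics/w5.png')
hsv=cv2.cvtColor(im,cv2.COLOR_BGR2HSV);q=cv2.inRange(hsv,(3,80,20),(24,255,255))
for v in(102,115,130,145,160):
    x=np.flatnonzero(q[v,150:420])+150;
    print(v,x[0],x[-1],ray(m,x[0],v,.02)[:2].round(4),ray(m,x[-1],v,.02)[:2].round(4))
for u in(230,260,290,320,350):
    y=np.flatnonzero(q[60:170,u])+60; print(u,y[0],ray(m,u,y[0],.02)[:2].round(4))
```

```text
102 212 365 [0.4162 0.2468] [0.4224 0.374 ]
115 212 365 [0.4266 0.2458] [0.4329 0.3742]
130 212 363 [0.4389 0.2446] [0.4452 0.3726]
145 213 362 [0.4515 0.2443] [0.4577 0.3719]
160 213 361 [0.4642 0.2431] [0.4705 0.3712]
230 97 [0.413  0.2621]
260 97 [0.4142 0.2869]
290 98 [0.4162 0.3118]
320 98 [0.4174 0.3367]
350 99 [0.4194 0.3616]
```

arm_command --targets '[[[0,0,-0.015,0.1,0.7,-1,0.3],[0,0,-0.015,0.1,0.7,-3,0.3],[0,0,-0.015,0.1,0.7,-5.5,0.3],[0,0,-0.015,0.1,0.7,-8,0.3],[0,0,-0.015,0.1,0.7,-10,0.3],[0,0,-0.015,0.1,0.7,-11.5,0.3],[0,0,-0.015,0.1,0.7,-12.5,0.3],[0,0,-0.015,0.1,0.7,-13,0.3]]]'

```text
clock: 23.25
tool_pos: [0.5004, 0.3052, 0.0432]
orientation: [-179.9, -0.1, 176.3]
force: [0.8, -0.7, -4.2]
opening: 0.0502
```

arm_command --targets '[[[0,0,0,0,0,-0.5,0.3],[0,0,0,0,0,-1,0.3],[0,0,0,0,0,-1.5,0.3],[0,0,0,0,0,-1.8,0.3],[0,0,0,0,0,-2,0.3],[0,0,0,0,0,-2.1,0.3],[0,0,0,0,0,-2.1,0.3],[0,0,0,0,0,-2.1,0.3]]]'

```text
clock: 23.92
tool_pos: [0.5011, 0.3059, 0.0243]
orientation: [180.0, 0.0, 176.4]
force: [-0.3, 0.5, -4.6]
opening: 0.0496
```

arm_command --targets '[[[0,0,0,0,0,-0.1,0.3],[0,0,0,0,0,-0.2,0.3],[0,0,0,0,0,-0.3,0.3],[0,0,0,0,0,-0.3,0.3],[0,0,0,0,0,-0.3,0.3]]]'

```text
clock: 24.33
tool_pos: [0.501, 0.3059, 0.0215]
orientation: [180.0, 0.0, 176.4]
force: [-2.1, -0.6, 2.6]
opening: 0.0495
```

Run:
```python
from h import *
snap('wrist','w6');s,_=snap('side','s6');t,_=snap('scene','t6')
cv2.imwrite('pics/st6.png',cv2.resize(np.hstack([s[180:400,150:400],t[100:320,220:470]]),None,fx=1.5,fy=1.5))
```

```text
(no output)
```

View pics/st6.png

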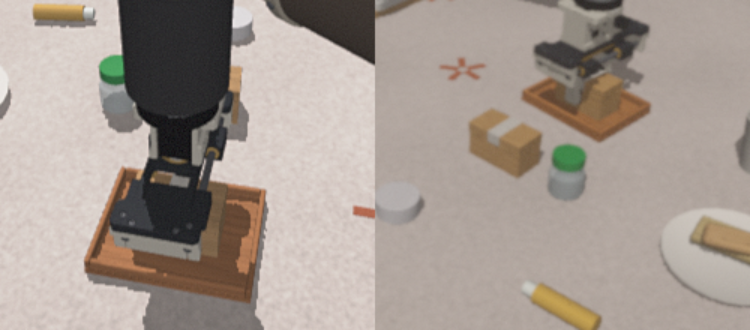

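The carton is inside the tray walls and resting on the floor: the force changed from -4.6 to +2.6 N. I'll release it, opening only part way so the fingers clear the walls.

arm_command --targets '[[[0,0,0,0,0,0,0.74],[0,0,0,0,0,0,0.74],[0,0,0,0,0,0,0.74],[0,0,0,0,0,0,0.74],[0,0,0,0,0,0,0.74],[0,0,0,0,0,0,0.74]]]'

```text
clock: 24.98
tool_pos: [0.501, 0.3058, 0.021]
orientation: [180.0, 0.0, 176.4]
force: [0.5, -0.6, 0.1]
opening: 0.0651
```

arm_command --targets '[[[0,0,0,0,0,1,0.74],[0,0,0,0,0,3,0.74],[0,0,0,0,0,6,0.74],[0,0,0,0,0,9,0.74],[0,0,0,0,0,12,0.74],[0,0,0,0,0,15,0.74],[0,0,0,0,0,18,0.74],[0,0,0,0,0,20,0.74]]]'

```text
clock: 25.65
tool_pos: [0.5016, 0.3061, 0.2254]
orientation: [179.8, 0.2, 176.4]
force: [0.4, 0.3, -0.2]
opening: 0.0644
```

arm_command --targets '[[[0,0,0,0,0,1,0.74],[0,0,0,0,0,1,0.74],[0,0,0,0,0,1,0.74],[0,0,0,0,0,1,0.74]]]'

```text
clock: 25.98
tool_pos: [0.5002, 0.3052, 0.2296]
orientation: [-179.9, -0.1, 176.4]
force: [-0.5, 0.0, -0.1]
opening: 0.0645
```

Run:
```python
from h import *
o=ctrl.get_obs();print(o['clock'],o['tool_pos'],o['force'])
w,m=snap('wrist','w7');s,_=snap('side','s7');t,_=snap('scene','t7')
rects(w,m,.062,(8,60,60),(24,255,255),roi=(240,130,330,250),k=25)
cv2.imwrite('pics/st7.png',np.vstack([np.hstack([s[120:400,200:350],t[130:410,100:420],w[60:340,150:470]])]))
```

```text
25.9833 [0.50023559 0.30524359 0.22963406] [-0.46853819  0.02802476 -0.05762469]
(240, 130, 90, 120) centre [0.4981 0.3113] size [0.0855 0.1116] yaw -3.6
```

View pics/st7.png

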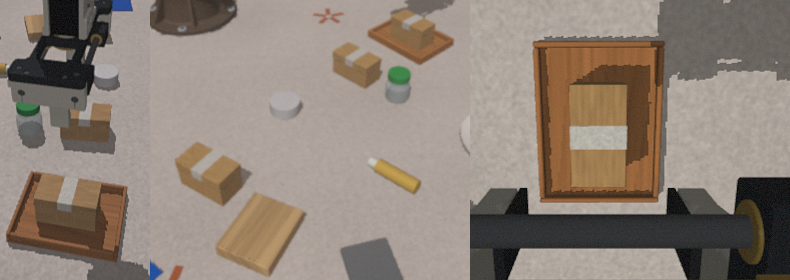

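The carton sits flat and centred in the tray, A and C stand upright in place, and the gripper is clear.

Run:
```python
from h import *
a,b=cv2.imread('pics/scene.png'),cv2.imread('pics/t7.png')
for n,r in(('A',(275,165,338,220)),('C',(115,262,200,340))):
    x0,y0,x1,y1=r; print(n,[cv2.phaseCorrelate(*(cv2.cvtColor(i[y0:y1,x0:x1],cv2.COLOR_BGR2GRAY).astype(np.float32) for i in(a,b)))])
print(ctrl.close_job())
```

```text
A [((-0.29313752058051534, 0.24239595380904433), 0.8351922002931436)]
C [((-0.1586807130516661, 0.14122552377305198), 0.8994686406188541)]
the job is handed in; nothing more can be done
None
```

I lifted the three cartons about 5.4 cm each, in the order nearest, middle, farthest. The middle one is the full one, and it now sits flat in the tray. I handed the job in at about 26 s.

| Carton | Measured weight | Judged |
|---|---|---|
| A (nearest) | about 1 N | empty |
| B (middle) | about 4.1 N (0.42 kg) | full |
| C (farthest) | about 1.5 N | empty |

- **Final pictures:** B is upright in the tray and inside its walls. A and C are upright, and comparing the first and last scene pictures shows each moved by less than 0.4 pixel (roughly 1 mm).
- **Gripper:** it was about 21 cm above the tray and touching nothing, with the force reading near zero.
- **Forces:** the largest reading at the end of any move was about 18 N, when setting A back down.
- **Failed or disagreeing checks:**
  - The last automatic measurement of B in the tray failed because the colour mask merged the carton with the tray. I judged that placement from the pictures and from the contact force, which went from -4.6 to +2.6 N.
  - The first estimates of the tray centre from the two fixed cameras differed by about 2 cm. I used the close wrist view for the placing instead.

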